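# Lay out the garnish station for service

## Robot

A 7-joint arm with a two-finger parallel gripper is mounted at the origin on the work surface. World frame = base frame: x ahead of the robot, y to its left, z up, the work surface at z = 0. Lengths are in m, angles in rad, forces in N, time in s.
With the tool pointing down it reaches from about 0.35 to 0.9 m from the base axis. Payload 19.9 kg.
Tool frame: the origin (TCP) lies between the finger pads; the fingertips stand 22 mm ahead of it and the grasp point (between the pads) lies 3 mm ahead of it; z points along the fingers, y is the line along which they close (so a half turn about z gives the same grasp; the last joint's range is limited). The gripper opens to 94 mm and grips with 3 to 60 N. Pads are 16 mm wide; open, the fingers measure 119 mm over their backs; the gripper's body (75 mm by 177 mm) begins 78 mm behind the grasp point.
Start: joints at [-1.373, 0.417, -0.01, 1.614, 0.005, 1.111, -0.053], TCP at [0.148, 0.607, 0.227] pointing down, gripper open.
Joint ranges: [-2.81, 2.81], [-0.39, 2.02], [-1.27, 1.25], [0.06, 2.57], [-1.19, 4.33], [0.19, 2], [-2.82, 2.82]. Speed limits (rad/s): [1.89, 1.89, 2.39, 2.39, 3.01, 3.01, 3.01].

## Interface

Orientations are given as a unit quaternion [w, x, y, z].
In Python, from bench import sensors, imaging, workorder gives the robot as it stands.
- The arm moves only by the tool jog_arm, never from a script. Its argument "series" is one flat list of numbers, 7 for each row, row after row: the shift along the tool's x, y, z in cm, then the turn, a rotation vector about the tool's x, y, z in rad, then the closure in counts, from 0 (fully open) to 255 (shut). In form: [tx, ty, tz, ax, ay, az, hand, tx, ty, tz, ax, ay, az, hand, ...]. A call has 1 to 8 rows; each row is the pose to reach, as a shift and turn from the pose commanded when the call began, along the tool's axes at that moment; what a row does not reach only later rows make up. A row lasts 1/12 s, in which the tool goes at most 41.7 mm and 7.16 degrees, less where a joint would pass 70% of its speed; a pose out of reach is approached as far as the arm can. A call with a gripper value outside its range is refused whole. The fingers move at their own pace and stop on an object; the grip force is fixed at half the most. Time passes only in rows, so rows that repeat a pose let the fingers close. It gives the time, the measured TCP pose, the force, the opening and the grip force at its end, in the units of the state.
- sensors.state(): the state, without advancing time (a new reading comes with each control period).
- imaging.snapshot(name): name is "scene" or "top" or "wrist"; returns a dict with "frame" (420x560x3 uint8, red, green, blue), "depth" (420x560 float32, m along the optical axis (not along the pixel's ray), 0 where there is no reading), "mtx" (3x3 intrinsics, pixels), "distortion" ([k1, k2, p1, p2, k3] as OpenCV has them; the pictures are not rectified), "position" and "attitude" of the camera in the world. Camera axes: x right, y down, z forward; pixel columns grow to the right and rows downward; lengths in m; the calibration is good to about 2 mm. A picture is of the moment at which its call begins.
- workorder.finish_job(): hands the job in; it is judged then, once.
The state is a dict: "time_s": time; "qpos": joint angles; "qvel": joint speeds; "joint_efforts": joint torques, N m; "tool_pos": TCP position; "orientation": TCP orientation; "contact_force": force on the tool from outside, world axes, zero at the start; "ft_torque": the same for the moment, N m; "width": opening from 0.0 (shut) to 1.0 (fully open); "finger_force": force on a finger pad.
Only numpy, scipy, OpenCV 4.12 (cv2) and the standard library are available. Lean on these libraries where they do the work, as an engineer would, in place of code of your own. Each camera call takes 0.05 s, during which the arm holds its last target. There are 200 camera calls.

## Task

Set up the two boards for service, keeping everything upright: on the white board, stand the blue-lidded tub midway between the two pans, with the black dip cup centred on top of its lid; on the green board, stand the red squeeze bottle on the side of the salt pot nearer the white board and the steel shaker on the other side of the pot, each midway between the pot and that end of the board and midway across the board. Leave the yellow bottle and the amber jar where they stand.

Things in the scene. Friction and masses are not known exactly. Their poses are not given: they have to be found in the camera images.
- red_bottle: Red squeeze bottle, all red: straight body 48 mm in diameter to 78 mm height, then a shoulder, and a cap and pointed nozzle to 115 mm. About 0.2 kg. Origin: centre of its underside, z up; round, yaw does not matter. To be moved; it is one of six round things standing in shuffled order in a row between robot and boards, 85 mm or more apart.
- shaker: Bare steel shaker with dark holes in its top: 54 mm in diameter to 66 mm height, collar 56 mm in diameter to 82 mm, 85 mm tall over all. About 0.2 kg. Origin: centre of its underside, z up; round, yaw does not matter. To be moved; in the row.
- tub: Low white plastic tub with a flat blue lid (fixed on): 62 mm in diameter, lid 64 mm in diameter from 37 to 45 mm height, 45 mm tall over all. About 0.15 kg. Origin: centre of its underside, z up; round, yaw does not matter. To be moved; in the row.
- dip_cup: Small open black dip cup, straight-sided: 56 mm in diameter, 32 mm tall, wall 4 mm. About 0.08 kg. Origin: centre of its underside, z up; round, yaw does not matter. To be moved; in the row.
- green_board: Green board, fixed, 120 x 320 x 12 mm (x, y, z), left or right beyond the row. Origin: centre of its underside; x away from the robot, y to its left, along the board; turned up to 0.12 rad. A white salt pot with wooden lid is fixed at its centre (76 mm diameter, top 83 mm above the counter). The free stretches between pot and board ends have their middles at y = +99 and -99 mm.
- white_board: White board, fixed, beside the green one (centres about 0.37 m apart); same size, origin and axes; turned up to 0.12 rad. Two small open pans are fixed on it, each 100 (x) by 80 (y) mm plus a 6 mm rim all round, tops 72 mm above the counter: black at y = +110 mm, dark steel at y = -110 mm. The free place between them is centred on the origin; board top at 12 mm.
- yellow_bottle: Yellow squeeze bottle, all yellow: straight body 48 mm in diameter to 78 mm height, then a shoulder, and a cap and pointed nozzle to 115 mm. About 0.2 kg. Origin: centre of its underside, z up; round, yaw does not matter. A bystander in the row: leave it alone.
- jar: Amber glass jar with a pale wooden lid, 60 mm in diameter, 85 mm tall, about 0.3 kg. Origin: centre of its underside, z up; round, yaw does not matter. A bystander in the row: leave it alone.
Mind the look-alikes: they are no part of the job. Of the things like the dip_cup, leave any that is pink; of the rest the smaller one is meant.

How it is judged:
By the outcome, as a careful person would: the job done as asked, in the order asked, and still so for the second after the job is handed in, with the robot touching nothing.
It also fails if it takes over 115 s, if anything falls off the work surface, if the arm or the gripper's body presses on something with over 40 N, if the wrist force passes 120 N, or if a joint passes its speed limit or range.

## Working session

There is one attempt and no reset: what is moved stays moved. The work goes in short steps, Python scripts to look and compute and a tool call to move; the robot and the scene stay as the last step left them, time stands still between calls to the robot, and variables do not carry over. Pictures are saved under pics/ and viewed, at most 14 in all, crops included, and the job is handed in when it is done.

Besides the shell and the picture viewer there is one more tool, called after "Request:" as name(argument=value, ...), one argument or row to a line, values as JSON. jog_arm: Moves the arm, as the interface text tells. Its arguments: {"type":"object","properties":{"series":{"type":"array"}},"required":["series"]}

```bash
mkdir -p pics; ls; cat > h.py <<'E'
import numpy as np, cv2
from scipy.spatial.transform import Rotation as R
from bench import sensors, imaging, workorder
def snap(n):
    s=imaging.snapshot(n); a=np.array(s["attitude"],float)
    s["R"]=a if a.shape==(3,3) else R.from_quat(a[[1,2,3,0]]).as_matrix()
    return s
def cloud(s):
    h,w=s["depth"].shape
    uv=np.stack(np.meshgrid(np.arange(w),np.arange(h)),-1).reshape(-1,1,2).astype(np.float64)
    n=cv2.undistortPoints(uv,np.array(s["mtx"]),np.array(s["distortion"],float)).reshape(h,w,2)
    d=s["depth"][...,None]
    P=np.concatenate([n*d,d],-1)@s["R"].T+np.array(s["position"])
    P[s["depth"]<=0]=np.nan
    return P
def save(s,f): cv2.imwrite("pics/"+f,s["frame"][...,::-1])
E
python3 - <<'E'
from h import *
print(sensors.state())
for n in("top","scene"):
    s=snap(n); save(s,n+"1.png"); np.savez(n+"1.npz",P=cloud(s),f=s["frame"]); print(n,s["position"],s["attitude"],s["mtx"])
E
```

```text
pics
{'time_s': 0.0, 'qpos': array([-1.3734539 ,  0.4180007 , -0.01031311,  1.61417807,  0.00469232,
        1.11070708, -0.05298757]), 'qvel': array([ 2.90275417e-04, -4.63104675e-04, -9.22964238e-05,  1.53690108e-05,
        4.83098455e-04,  1.17464738e-03, -8.77414456e-04]), 'joint_efforts': array([-5.91185672e-04, -8.51263690e+01,  6.38616476e-01, -4.26004994e+01,
       -4.88802209e-02,  1.86145323e-02,  8.51517666e-05]), 'tool_pos': array([0.14777936, 0.60690768, 0.22680691]), 'orientation': array([-3.44594462e-05,  1.19124375e-01,  9.92879137e-01, -6.33665781e-04]), 'contact_force': array([-0.07378878,  0.97929679,  0.19346474]), 'ft_torque': array([-0.01156912,  0.01762658,  0.00453449]), 'finger_force': 0.0, 'width': 0.9983866085995936}
top [0.31556987 0.01906697 1.04491245] [-0.04995587  0.70945965 -0.70049459  0.05898082] [[533.39470165   0.         272.40506577]
 [  0.         533.39470165 211.82000396]
 [  0.           0.           1.        ]]
scene [ 1.23336338 -0.31216086  0.75675112] [-0.34702281  0.75893326  0.50056844 -0.23027528] [[460.29946109   0.         280.8949543 ]
 [  0.         460.29946109 208.07716833]
 [  0.           0.           1.        ]]
```

View pics/top1.png

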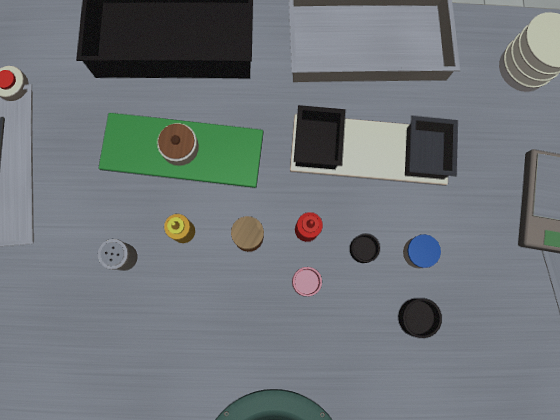

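View pics/scene1.png

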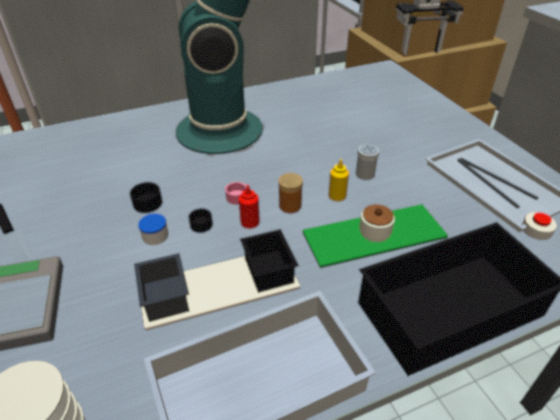

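The top view shows the robot at the bottom, with world x up the image and y to the left.

- **Row, left to right:** shaker (113,254), yellow bottle (177,227), jar (248,232), red bottle (309,226), small black cup (364,248) and tub (424,251).
- **Look-alikes:** a pink cup at (307,281) and a big black cup at (420,317).
- **Boards:** green on the left around (180,150), white on the right around (375,148).

```bash
cat > loc.py <<'E'
from h import *
P=np.load("top1.npz")["P"];f=np.load("top1.npz")["f"].astype(int)
Z=P[...,2]
vv,uu=np.mgrid[:420,:560]
def circ(pts):
    (c),r=cv2.minEnclosingCircle(pts.astype(np.float32)); return np.round(c,4),round(r,4),len(pts)
for n,(u,v),h in [("red",(309,226),.078),("shaker",(113,254),.085),("tub",(424,251),.045),("dip",(364,248),.032),("pink",(307,281),.032),("bigblk",(420,317),.04),("yellow",(177,227),.078),("jar",(248,232),.085),("pot",(177,142),.083)]:
    near=(np.hypot(uu-u,vv-v)<32)
    z=Z[near]; top=np.nanpercentile(z,99.5)
    lo=h-.012 if n not in("red","yellow") else .05
    m=near&(Z>lo); pts=P[m][:,:2]
    print(n,"ztop",round(top,3),circ(pts),np.round(np.median(pts,0),4))
g=(f[...,1]>f[...,0]+50)&(f[...,1]>f[...,2]+50)&(abs(Z-.012)<.006)&(vv<200)&(uu>90)&(uu<275)
w=(f.min(-1)>190)&(abs(Z-.012)<.006)&(vv<200)&(uu>280)&(uu<465)
for n,m in(("green",g),("white",w)):
    pts=P[m][:,:2]; r=cv2.minAreaRect((pts*1000).astype(np.float32)); print(n,r,cv2.boxPoints(r).round(1).tolist())
# pans
for n,a in(("pans",(285,465)),):
    m=(Z>.062)&(vv<200)&(vv>90)&(uu>a[0])&(uu<a[1])
    for x in((285,370),(390,465)):
        mm=m&(uu>x[0])&(uu<x[1]); r=cv2.minAreaRect((P[mm][:,:2]*1000).astype(np.float32)); print("pan",r)
E
python3 loc.py
```

```text
red ztop 0.111 (array([ 0.4439, -0.0608]), 0.0241, 566) [ 0.4406 -0.0585]
shaker ztop 0.088 (array([0.3843, 0.2978]), 0.0283, 750) [0.3837 0.2959]
tub ztop 0.049 (array([ 0.4004, -0.2823]), 0.0322, 887) [ 0.3998 -0.2811]
dip ztop 0.034 (array([ 0.4069, -0.1724]), 0.0281, 229) [ 0.4058 -0.1725]
pink ztop 0.034 (array([ 0.3414, -0.0599]), 0.0278, 201) [ 0.3403 -0.0616]
bigblk ztop 0.046 (array([ 0.2745, -0.2757]), 0.0384, 467) [ 0.2737 -0.2786]
yellow ztop 0.109 (array([0.4372, 0.1827]), 0.0242, 587) [0.4344 0.1789]
jar ztop 0.089 (array([0.4279, 0.0534]), 0.0302, 856) [0.4271 0.0531]
pot ztop 0.082 (array([0.6003, 0.1918]), 0.0339, 196) [0.6001 0.1908]
green ((602.140625, 192.85704040527344), (317.819091796875, 118.51403045654297), 83.98587036132812) [[526.5999755859375, 41.0], [644.4000244140625, 28.600000381469727], [677.7000122070312, 344.70001220703125], [559.9000244140625, 357.1000061035156]]
white ((0.0, 0.0), (0.0, 0.0), 0.0) [[0.0, 0.0], [0.0, 0.0], [0.0, 0.0], [0.0, 0.0]]
pan ((616.452880859375, -80.71072387695312), (92.77205657958984, 113.20196533203125), 85.74337768554688)
pan ((600.4757690429688, -299.0921325683594), (93.88640594482422, 115.29525756835938), 85.94812774658203)
```

```bash
cat >> h.py <<'E'
def go(x,y,z,yaw,p=None,psi=None):
    """tool shift (cm) and rotvec to TCP target, closing line along yaw (mod pi), from the present pose"""
    s=sensors.state(); q=np.array(s["orientation"]); r=R.from_quat(q[[1,2,3,0]])
    ps=[]
    for k in(0,np.pi):
        c,d=np.cos(yaw+k),np.sin(yaw+k)
        ps.append((r.inv()*R.from_matrix(np.array([[d,c,0],[-c,d,0],[0,0,-1]]))).as_rotvec())
    v=min(ps,key=np.linalg.norm)
    t=r.inv().apply(np.array([x,y,z])-s["tool_pos"])*100
    print("shift",t.round(2),"rot",v.round(3),"| rows",round(np.linalg.norm(t)/4.17,1),round(np.linalg.norm(v)/.125,1),"| t",round(s["time_s"],2),s["tool_pos"].round(4),"w",round(s["width"],3),"F",round(s["finger_force"],1),s["contact_force"].round(1))
E
python3 -c "
from h import *
go(.48,.25,.227,.6);go(.5,-.1,.2,0);go(.4,-.282,.1,0)"
```

```text
Traceback (most recent call last):
  File "h.py", line 23, in go
    ps.append((r.inv()*R.from_matrix(np.array([[d,c,0],[-c,d,0],[0,0,-1]]))).as_rotvec())
                       ~~~~~~~~~~~~~^^^^^^^^^^^^^^^^^^^^^^^^^^^^^^^^^^^^^^^
  File "scipy/spatial/transform/_rotation.pyx", line 1143, in scipy.spatial.transform._rotation.Rotation.from_matrix
ValueError: Non-positive determinant (left-handed or null coordinate frame) in rotation matrix 0: [[ 0.56464247  0.82533561  0.        ]
 [-0.82533561  0.56464247  0.        ]
 [ 0.          0.         -1.        ]].
```

```bash
sed -i 's/\[\[d,c,0\],\[-c,d,0\]/[[-d,c,0],[c,d,0]/' h.py
python3 -c "
from h import *
go(.48,.25,.227,.6);go(.5,-.1,.2,0);go(.4,-.282,.1,0)"
```

```text
shift [-4.072e+01 -2.682e+01  2.000e-02] rot [-0.001  0.     0.732] | rows 11.7 5.9 | t 0.1 [0.1478 0.607  0.2269] w 1.001 F 0.0 [ 1.2 -0.6  0.2]
shift [-50.95 -60.35   2.76] rot [-1.000e-03  1.000e-03  1.332e+00] | rows 19.0 10.7 | t 0.1 [0.1478 0.607  0.2269] w 1.001 F 0.0 [ 1.2 -0.6  0.2]
shift [-45.54 -80.39  12.78] rot [-1.000e-03  1.000e-03  1.332e+00] | rows 22.4 10.7 | t 0.1 [0.1478 0.607  0.2269] w 1.001 F 0.0 [ 1.2 -0.6  0.2]
```

Request:
jog_arm(
  series=[-41,-27,0,0,0,0.73,0,-41,-27,0,0,0,0.73,0,-41,-27,0,0,0,0.73,0,-41,-27,0,0,0,0.73,0,-41,-27,0,0,0,0.73,0,-41,-27,0,0,0,0.73,0,-41,-27,0,0,0,0.73,0,-41,-27,0,0,0,0.73,0],
)

```text
time_s: 0.77
tool_pos: [0.3758, 0.3615, 0.2274]
orientation: [-0.0, 0.466, 0.885, -0.0]
contact_force: [0.3, 0.8, -0.9]
width: 0.999
finger_force: 0.0
```

```bash
python3 -c "
from h import *
go(.5,.05,.2,0)"
```

```text
shift [-32.71  -7.38   2.74] rot [-0.     0.     0.601] | rows 8.1 4.8 | t 0.77 [0.3758 0.3615 0.2274] w 0.999 F 0.0 [ 0.3  0.8 -0.9]
```

Request:
jog_arm(
  series=[-33,-7,2.7,0,0,0.6,0,-33,-7,2.7,0,0,0.6,0,-33,-7,2.7,0,0,0.6,0,-33,-7,2.7,0,0,0.6,0,-33,-7,2.7,0,0,0.6,0,-33,-7,2.7,0,0,0.6,0,-33,-7,2.7,0,0,0.6,0,-33,-7,2.7,0,0,0.6,0],
)

```text
time_s: 1.43
tool_pos: [0.5024, 0.0544, 0.2008]
orientation: [-0.0, 0.706, 0.708, 0.0]
contact_force: [0.8, 0.2, 0.1]
width: 0.999
finger_force: 0.0
```

Request:
jog_arm(
  series=[-33,-10,3,0,0,0,0,-33,-10,3,0,0,0,0,-33,-10,3,0,0,0,0,-33,-10,3,0,0,0,0,-33,-10,3,0,0,0,0,-33,-10,3,0,0,0,0,-33,-10,3,0,0,0,0,-33,-10,3,0,0,0,0],
)

```text
time_s: 2.1
tool_pos: [0.4055, -0.2632, 0.1719]
orientation: [0.0, 0.706, 0.708, 0.0]
contact_force: [0.4, 0.5, 0.6]
width: 1.002
finger_force: 0.0
```

```bash
python3 -c "
from h import *
go(.4,-.282,.12,0)
s=snap('wrist'); save(s,'w1.png'); P=cloud(s); Z=P[...,2]
m=(Z>.03)&(Z<.06)&(np.hypot(P[...,0]-.4,P[...,1]+.282)<.05); print(cv2.minEnclosingCircle(P[m][:,:2].astype(np.float32)),m.sum())
"
```

```text
shift [-1.87 -0.56  5.19] rot [ 0.    -0.     0.002] | rows 1.3 0.0 | t 2.1 [ 0.4055 -0.2632  0.1719] w 1.002 F 0.0 [0.4 0.5 0.6]
((0.3997308313846588, -0.28071632981300354), 0.03209661319851875) 4120
```

View pics/w1.png

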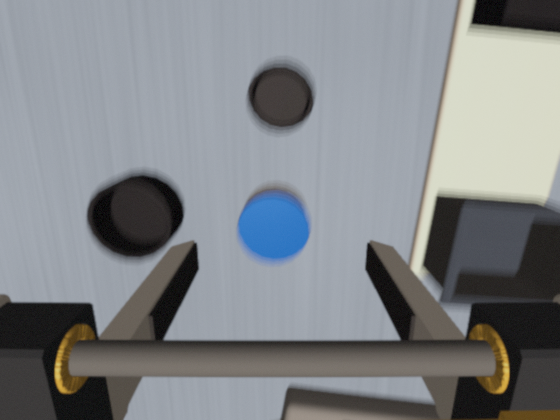

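The wrist view shows the tub at (274,226) between the open fingers, and the measured position agrees with the top camera at about (0.400,-0.281).

Request:
jog_arm(
  series=[-1.8,-0.5,5,0,0,0,0,-1.8,-0.5,7,0,0,0,0,-1.8,-0.5,7,0,0,0,0,-1.8,-0.5,7,0,0,0,0],
)

```text
time_s: 2.48
tool_pos: [0.4006, -0.2795, 0.1016]
orientation: [-0.001, 0.707, 0.707, -0.001]
contact_force: [0.5, -0.5, 0.3]
width: 1.004
finger_force: 0.0
```

```bash
python3 -c "
from h import *
go(.4,-.2815,.038,0)"
```

```text
shift [-0.2  -0.04  6.36] rot [-0.003 -0.001  0.001] | rows 1.5 0.0 | t 2.48 [ 0.4006 -0.2795  0.1016] w 1.004 F 0.0 [ 0.5 -0.5  0.3]
```

Request:
jog_arm(
  series=[-0.2,0,3.5,0,0,0,0,-0.2,0,6.3,0,0,0,0,-0.2,0,6.3,0,0,0,0,-0.2,0,6.3,0,0,0,255,-0.2,0,6.3,0,0,0,255,-0.2,0,6.3,0,0,0,255,-0.2,0,6.3,0,0,0,255,-0.2,0,6.3,0,0,0,255],
)

```text
time_s: 3.15
tool_pos: [0.4021, -0.2818, 0.0401]
orientation: [0.001, 0.706, 0.708, 0.0]
contact_force: [-1.4, 0.6, 0.7]
width: 0.683
finger_force: 0.7
```

```bash
python3 -c "
from h import *
go(.6085,-.190,.15,-.073)"
```

```text
shift [  9.12  20.68 -10.96] rot [0.001 0.    0.075] | rows 6.0 0.6 | t 3.15 [ 0.4021 -0.2818  0.0401] w 0.683 F 0.7 [-1.4  0.6  0.7]
```

Request:
jog_arm(
  series=[-0.2,0,0,0,0,0,255,-0.2,0,0,0,0,0,255,0,0,-4,0,0,0,255,0,0,-8,0,0,0,255,0,0,-11,0,0,0,255,2,4,-11,0,0,0.07,255,4,7,-11,0,0,0.07,255,4,7,-11,0,0,0.07,255],
)

```text
time_s: 3.82
tool_pos: [0.4774, -0.2367, 0.1498]
orientation: [0.001, 0.728, 0.685, 0.001]
contact_force: [0.0, 1.7, -2.5]
width: 0.672
finger_force: 30.0
```

```bash
python3 -c "
from h import *
s=snap('wrist'); save(s,'w2.png'); P=cloud(s); Z=P[...,2]; np.savez('w2.npz',P=P,f=s['frame'])
go(.6085,-.190,.15,-.073)
"
```

```text
shift [ 5.72 13.09 -0.06] rot [ 0.001 -0.     0.01 ] | rows 3.4 0.1 | t 3.87 [ 0.4743 -0.2389  0.1493] w 0.669 F 30.0 [-1.1 -0.8 -2.3]
```

View pics/w2.png

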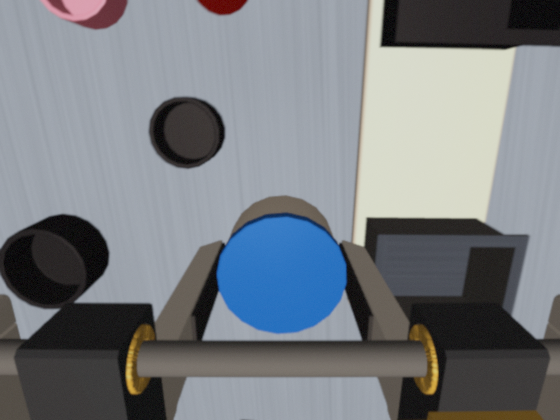

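The wrist view shows the tub gripped at (282,272) and clear of the counter. The white board's free stretch runs from about (370,60) to (500,220). I'll check the tub's position in the grip and the board's edges.

```bash
python3 -c "
from h import *
d=np.load('w2.npz');P=d['P'];f=d['f'].astype(int);Z=P[...,2]
m=(f[...,2]>f[...,0]+80)&(Z>.1)&(Z<.2); 
print('lid',cv2.minEnclosingCircle(P[m][:,:2].astype(np.float32)),np.median(Z[m]),np.polyfit(P[m][:,0],Z[m],1),np.polyfit(P[m][:,1],Z[m],1))
w=(f.min(-1)>185)&(abs(Z-.012)<.008)&(np.arange(560)[None]>355)
for y0 in np.arange(-.24,-.14,.02):
    k=w&(abs(P[...,1]-y0)<.01); x=P[k][:,0]; print(round(y0,3),k.sum(),np.percentile(x,[.5,99.5]).round(4) if k.sum()>50 else '')
p=(Z>.06)&(Z<.085)&(np.arange(560)[None]>365)
for s,n in((P[...,1]>-.19,'up'),(P[...,1]<-.19,'dn')):
    q=P[p&s]; y=q[:,1]; print(n,len(y),np.percentile(y,[1,99]).round(4),np.percentile(q[:,0],[1,99]).round(4))
go(.6085,-.190,.15,-.073)
"
```

```text
lid ((0.4772363305091858, -0.2357018142938614), 0.032297227531671524) 0.1561102852273396 [0.00201682 0.15514199] [0.00049022 0.15621941]
-0.24 2873 [0.5452 0.6604]
-0.22 3035 [0.5467 0.6619]
-0.2 3198 [0.5484 0.6632]
-0.18 3370 [0.5495 0.6648]
-0.16 3566 [0.5509 0.6661]
up 3424 [-0.1275 -0.0991] [0.5568 0.6611]
dn 3832 [-0.3178 -0.2493] [0.5462 0.6567]
shift [ 5.72 13.09 -0.06] rot [ 0.001 -0.     0.01 ] | rows 3.4 0.1 | t 3.87 [ 0.4743 -0.2389  0.1493] w 0.669 F 30.0 [-1.1 -0.8 -2.3]
```

```bash
python3 -c "
from h import *
go(.6075,-.189,.15,-.073)"
```

```text
shift [ 5.81 12.98 -0.06] rot [ 0.001 -0.     0.01 ] | rows 3.4 0.1 | t 3.87 [ 0.4743 -0.2389  0.1493] w 0.669 F 30.0 [-1.1 -0.8 -2.3]
```

Request:
jog_arm(
  series=[5.7,12.8,0,0,0,0.01,255,5.7,12.8,0,0,0,0.01,255,5.7,12.8,0,0,0,0.01,255,5.7,12.8,0,0,0,0.01,255,5.7,12.8,4,0,0,0.01,255,5.7,12.8,7,0,0,0.01,255,5.7,12.8,7,0,0,0.01,255,5.7,12.8,7,0,0,0.01,255],
)

```text
time_s: 4.53
tool_pos: [0.602, -0.1939, 0.0788]
orientation: [-0.001, 0.734, 0.679, -0.001]
contact_force: [0.9, -0.3, -0.2]
width: 0.672
finger_force: 30.0
```

```bash
python3 -c "
from h import *
go(.6075,-.189,.053,-.073)"
```

```text
shift [0.53 0.52 2.58] rot [-0.003  0.    -0.006] | rows 0.6 0.1 | t 4.53 [ 0.602  -0.1939  0.0788] w 0.672 F 30.0 [ 0.9 -0.3 -0.2]
```

Request:
jog_arm(
  series=[0.5,0.5,1,0,0,0,255,0.5,0.5,2,0,0,0,255,0.5,0.5,2.4,0,0,0,255,0.5,0.5,2.4,0,0,0,255],
)

```text
time_s: 4.87
tool_pos: [0.6082, -0.1885, 0.0545]
orientation: [-0.0, 0.734, 0.679, -0.0]
contact_force: [-0.7, -0.5, -1.8]
width: 0.674
finger_force: 30.0
```

```bash
python3 -c "
from h import *
go(.6075,-.189,.052,-.073)"
```

```text
shift [-0.05 -0.07  0.25] rot [-0.001 -0.    -0.005] | rows 0.1 0.0 | t 4.87 [ 0.6082 -0.1885  0.0545] w 0.674 F 30.0 [-0.7 -0.5 -1.8]
```

Request:
jog_arm(
  series=[0,0,0.2,0,0,0,255,0,0,0.2,0,0,0,255,0,0,0.2,0,0,0,0,0,0,0.2,0,0,0,0,0,0,0.2,0,0,0,0,0,0,0.2,0,0,0,0,0,0,0.2,0,0,0,0],
)

```text
time_s: 5.45
tool_pos: [0.6085, -0.1888, 0.0532]
orientation: [0.0, 0.734, 0.679, 0.0]
contact_force: [-0.6, -0.2, 0.2]
width: 0.981
finger_force: 0.0
```

Request:
jog_arm(
  series=[0,0,-3,0,0,0,0,0,0,-7,0,0,0,0,0,0,-10,0,0,0,0,-2,-6,-10,0,0,-0.07,0,-2,-10,-10,0,0,-0.07,0,-2,-14,-10,0,0,-0.07,0,0,-18,-10,0,0,-0.07,0,0,-18,-10,0,0,-0.07,0],
)

```text
time_s: 6.12
tool_pos: [0.4246, -0.1739, 0.1525]
orientation: [-0.001, 0.711, 0.704, 0.0]
contact_force: [0.7, 0.4, 0.7]
width: 1.006
finger_force: 0.0
```

```bash
cat > chk.py <<'E'
from h import *
s=snap('wrist'); save(s,'w3.png'); P=cloud(s); Z=P[...,2]; f=s["frame"].astype(int)
m=(np.hypot(P[...,0]-.407,P[...,1]+.172)<.045)&(Z>.02)&(Z<.05); print('dip',cv2.minEnclosingCircle(P[m][:,:2].astype(np.float32)),m.sum())
m=(f[...,2]>f[...,0]+80)&(Z>.04); print('lid wrist',cv2.minEnclosingCircle(P[m][:,:2].astype(np.float32)),m.sum(),np.median(Z[m]))
s=snap('top'); P=cloud(s); Z=P[...,2]; f=s["frame"].astype(int)
m=(f[...,2]>f[...,0]+80)&(Z>.04)&(Z<.09); print('lid top',cv2.minEnclosingCircle(P[m][:,:2].astype(np.float32)),m.sum(),np.median(Z[m]))
go(.407,-.1724,.15,0)
E
python3 chk.py
```

```text
dip ((0.4056989848613739, -0.17079246044158936), 0.02811976708471775) 1341
lid wrist ((0.6067137122154236, -0.18723031878471375), 0.03125596418976784) 4742 0.058504995644572955
lid top ((0.6091951131820679, -0.189050555229187), 0.03201206028461456) 781 0.057367818526363856
shift [ 0.1  -1.96  0.32] rot [ 0.    -0.002 -0.008] | rows 0.5 0.1 | t 6.22 [ 0.4266 -0.1736  0.1532] w 0.994 F 0.0 [ 1.1 -0.   0.5]
```

Request:
jog_arm(
  series=[0.1,-2,3,0,0,0,0,0.1,-2,6,0,0,0,0,0.1,-2,8,0,0,0,0,0.1,-2,8,0,0,0,0,0.1,-2,8,0,0,0,0],
)

```text
time_s: 6.63
tool_pos: [0.4091, -0.1741, 0.073]
orientation: [-0.0, 0.71, 0.704, -0.001]
contact_force: [-0.8, -0.2, 1.2]
width: 0.999
finger_force: 0.0
```

```bash
python3 -c "
from h import *
go(.4062,-.1718,.028,0)"
```

```text
shift [ 0.23 -0.29  4.5 ] rot [-0.001  0.001 -0.009] | rows 1.1 0.1 | t 6.63 [ 0.4091 -0.1741  0.073 ] w 0.999 F 0.0 [-0.8 -0.2  1.2]
```

Request:
jog_arm(
  series=[0.2,-0.3,2,0,0,0,0,0.2,-0.3,4,0,0,0,0,0.2,-0.3,4.4,0,0,0,0,0.2,-0.3,4.4,0,0,0,255,0.2,-0.3,4.4,0,0,0,255,0.2,-0.3,4.4,0,0,0,255,0.2,-0.3,4.4,0,0,0,255,0.2,-0.3,4.4,0,0,0,255],
)

```text
time_s: 7.3
tool_pos: [0.4065, -0.1716, 0.0297]
orientation: [0.001, 0.71, 0.704, 0.0]
contact_force: [0.1, -0.4, 0.6]
width: 0.681
finger_force: 0.0
```

Request:
jog_arm(
  series=[0,0,0,0,0,0,255,0,0,0,0,0,0,255,0,0,-4,0,0,0,255,0,0,-8,0,0,0,255,0,0,-12,0,0,0,255,0,4,-12,0,0,0.06,255,0,8,-12,0,0,0.06,255,0,8,-12,0,0,0.06,255],
)

```text
time_s: 7.97
tool_pos: [0.4924, -0.1706, 0.1504]
orientation: [0.002, 0.729, 0.684, 0.002]
contact_force: [-2.0, 0.4, -1.4]
width: 0.587
finger_force: 30.0
```

```bash
python3 -c "
from h import *
go(.6085,-.1885,.15,-.073)
s=snap('wrist'); save(s,'w4.png'); P=cloud(s); Z=P[...,2]; f=s['frame'].astype(int);t=sensors.state()['tool_pos']
m=(np.hypot(P[...,0]-t[0],P[...,1]-t[1])<.036)&(Z>t[2]-.002)&(Z<t[2]+.02)&(f.max(-1)<60)
print('dip',cv2.minEnclosingCircle(P[m][:,:2].astype(np.float32)),m.sum(),np.percentile(Z[m],[10,50,90]))
m=(f[...,2]>f[...,0]+80)&(Z>.04); print('lid wrist',cv2.minEnclosingCircle(P[m][:,:2].astype(np.float32)),m.sum(),np.median(Z[m]))
go(.6085,-.1885,.15,-.073)
"
```

```text
shift [-1.05 11.7   0.11] rot [0.005 0.    0.01 ] | rows 2.8 0.1 | t 7.97 [ 0.4924 -0.1706  0.1504] w 0.587 F 30.0 [-2.   0.4 -1.4]
dip ((0.4924594461917877, -0.16717161238193512), 0.029477784410119057) 3691 [0.14923658 0.15400574 0.15588915]
lid wrist ((0.607060432434082, -0.18749555945396423), 0.03133050352334976) 4786 0.058489308577199306
shift [-0.91 12.07 -0.06] rot [0.001 0.001 0.008] | rows 2.9 0.1 | t 8.02 [ 0.4887 -0.1715  0.1493] w 0.586 F 30.0 [-0.8 -0.6 -1.6]
```

View pics/w4.png

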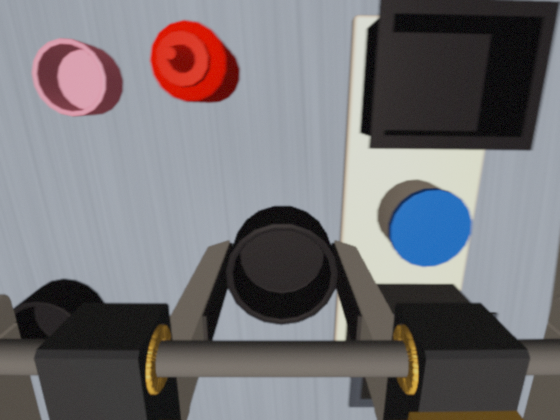

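The wrist view shows the black cup upright in the grip at (283,272), with the blue lid at (430,227) between the pans. I'll fit the cup rim more tightly.

```bash
python3 -c "
from h import *
t=sensors.state()['tool_pos']
s=snap('wrist'); P=cloud(s); Z=P[...,2]; f=s['frame'].astype(int)
print(t)
m=(np.hypot(P[...,0]-t[0],P[...,1]-t[1])<.036)&(Z>t[2]+.002)&(Z<t[2]+.012)&(f.max(-1)<75)
q=P[m][:,:2]; print(len(q),np.percentile(q,[0,1,2,50,98,99,100],axis=0).round(4),np.median(Z[m]))
m=(f[...,2]>f[...,0]+80)&(Z>.04); print('lid wrist',cv2.minEnclosingCircle(P[m][:,:2].astype(np.float32)),m.sum(),np.median(Z[m]))
go(.6085,-.1885,.15,-.073)
"
```

```text
[ 0.48868306 -0.17153705  0.14926603]
2644 [[ 0.4602 -0.1977]
 [ 0.4609 -0.1964]
 [ 0.4611 -0.1959]
 [ 0.4888 -0.1666]
 [ 0.5163 -0.1437]
 [ 0.5168 -0.1433]
 [ 0.5182 -0.1428]] 0.15314771619787143
lid wrist ((0.6073835492134094, -0.1876554787158966), 0.03158492594957352) 4888 0.058506566328780776
shift [-0.82 12.29 -0.14] rot [-0.001  0.001  0.006] | rows 3.0 0.0 | t 8.07 [ 0.4864 -0.1721  0.1487] w 0.582 F 30.0 [-0.6 -0.5 -1.1]
```

Request:
jog_arm(
  series=[-0.9,4,0,0,0,0,255,-0.9,8,0,0,0,0,255,-0.9,12.2,0,0,0,0,255,-0.9,12.2,0,0,0,0,255,-0.9,12.2,2,0,0,0,255,-0.9,12.2,4,0,0,0,255,-0.9,12.2,4,0,0,0,255,-0.9,12.2,4,0,0,0,255],
)

```text
time_s: 8.73
tool_pos: [0.6058, -0.1898, 0.1085]
orientation: [-0.001, 0.731, 0.682, -0.001]
contact_force: [-0.3, -0.0, -0.5]
width: 0.582
finger_force: 30.0
```

```bash
python3 -c "
from h import *
go(.608,-.1888,.0875,-.073)"
```

```text
shift [0.11 0.22 2.1 ] rot [-0.002  0.     0.004] | rows 0.5 0.0 | t 8.73 [ 0.6058 -0.1898  0.1085] w 0.582 F 30.0 [-0.3 -0.  -0.5]
```

Request:
jog_arm(
  series=[0.1,0.2,1,0,0,0,255,0.1,0.2,2,0,0,0,255,0.1,0.2,2,0,0,0,255,0.1,0.2,2,0,0,0,255,0.1,0.2,2,0,0,0,255],
)

```text
time_s: 9.15
tool_pos: [0.6092, -0.1887, 0.0893]
orientation: [0.0, 0.731, 0.683, 0.0]
contact_force: [-0.3, 0.5, -0.9]
width: 0.582
finger_force: 30.0
```

```bash
python3 -c "
from h import *
go(.608,-.1888,.0865,-.073)"
```

```text
shift [-0.02 -0.12  0.28] rot [0.    0.    0.005] | rows 0.1 0.0 | t 9.15 [ 0.6092 -0.1887  0.0893] w 0.582 F 30.0 [-0.3  0.5 -0.9]
```

Request:
jog_arm(
  series=[0,-0.1,0.1,0,0,0,255,0,-0.1,0.2,0,0,0,255,0,-0.1,0.2,0,0,0,255,0,-0.1,0.2,0,0,0,255],
)

```text
time_s: 9.48
tool_pos: [0.6082, -0.1885, 0.0871]
orientation: [0.0, 0.731, 0.683, 0.0]
contact_force: [-0.6, -0.4, -0.5]
width: 0.585
finger_force: 30.0
```

Request:
jog_arm(
  series=[0,0,0.05,0,0,0,255,0,0,0.1,0,0,0,255,0,0,0.1,0,0,0,255],
)

```text
time_s: 9.73
tool_pos: [0.6083, -0.1886, 0.0865]
orientation: [0.0, 0.731, 0.683, 0.0]
contact_force: [-2.8, 1.1, 6.8]
width: 0.579
finger_force: 30.0
```

Contact. Release, go up, then move to above the red bottle.

Request:
jog_arm(
  series=[0,0,0,0,0,0,0,0,0,0,0,0,0,0,0,0,0,0,0,0,0,0,0,0,0,0,0,0,0,0,0,0,0,0,0,0,0,-3,0,0,0,0,0,0,-7,0,0,0,0,0,0,-10,0,0,0,0],
)

```text
time_s: 10.4
tool_pos: [0.6081, -0.1889, 0.1882]
orientation: [0.0, 0.731, 0.682, -0.0]
contact_force: [-0.5, 0.1, 0.4]
width: 0.999
finger_force: 0.0
```

```bash
python3 -c "
from h import *
go(.4435,-.0605,.19,-.0)"
```

```text
shift [ 11.69 -17.3   -0.19] rot [ 0.     0.001 -0.068] | rows 5.0 0.5 | t 10.4 [ 0.6081 -0.1889  0.1882] w 0.999 F 0.0 [-0.5  0.1  0.4]
```

Request:
jog_arm(
  series=[11.7,-17.3,0,0,0,-0.07,0,11.7,-17.3,0,0,0,-0.07,0,11.7,-17.3,0,0,0,-0.07,0,11.7,-17.3,0,0,0,-0.07,0,11.7,-17.3,0,0,0,-0.07,0,11.7,-17.3,0,0,0,-0.07,0,11.7,-17.3,0,0,0,-0.07,0,11.7,-17.3,0,0,0,-0.07,0],
)

```text
time_s: 11.07
tool_pos: [0.4443, -0.0601, 0.1865]
orientation: [0.0, 0.706, 0.708, 0.001]
contact_force: [-1.0, -0.3, 0.5]
width: 1.001
finger_force: 0.0
```

```bash
cat > chk2.py <<'E'
from h import *
s=snap('wrist'); save(s,'w5.png'); P=cloud(s); Z=P[...,2]; f=s["frame"].astype(int)
r=(f[...,0]>f[...,1]*3+20)&(f[...,0]>f[...,2]*3+20)
m=r&(Z>.06)&(Z<.084); q=P[m][:,:2]; print('red',cv2.minEnclosingCircle(q.astype(np.float32)),m.sum())
m=(np.hypot(P[...,0]-.607,P[...,1]+.188)<.05)&(Z>.065)&(f.max(-1)<90)&(Z<.1);print('dip',m.sum(), cv2.minEnclosingCircle(P[m][:,:2].astype(np.float32)) if m.sum() else 0)
s=snap('top'); save(s,'top2.png'); P=cloud(s); Z=P[...,2]; f=s["frame"].astype(int)
m=(np.hypot(P[...,0]-.607,P[...,1]+.188)<.04)&(Z>.08)&(Z<.1);print('dip top',m.sum(), cv2.minEnclosingCircle(P[m][:,:2].astype(np.float32)) if m.sum() else 0)
m=(f[...,2]>f[...,0]+60)&(Z>.04)&(Z<.09); print('lid top',cv2.minEnclosingCircle(P[m][:,:2].astype(np.float32)),m.sum(),np.median(Z[m]))
go(.4435,-.0605,.19,0)
E
python3 chk2.py
```

```text
red ((0.44268080592155457, -0.05831918865442276), 0.023402368649840355) 1102
dip 308 ((0.6068761348724365, -0.17272250354290009), 0.015410511754453182)
dip top 62 ((0.6286753416061401, -0.18912085890769958), 0.019145362079143524)
lid top ((0.0, 0.0), 0.0) 0 nan
shift [ 0.05 -0.09 -0.39] rot [0.    0.001 0.001] | rows 0.1 0.0 | t 11.17 [ 0.4444 -0.061   0.1861] w 1.002 F 0.0 [-0.2 -0.8  0.6]
  return _methods._mean(a, axis=axis, dtype=dtype,
  ret = ret.dtype.type(ret / rcount)
```

View pics/w5.png

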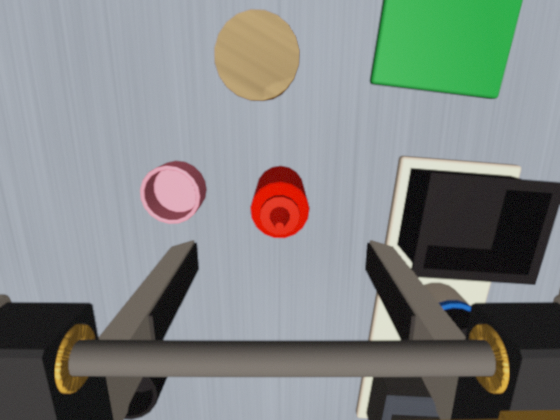

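The wrist view shows the red bottle at (280,208), centred between the fingers. The pink cup at (173,190) and the black pan at (480,230) are both clear.

Request:
jog_arm(
  series=[0.1,-0.1,4,0,0,0,0,0.1,-0.1,8,0,0,0,0,0.1,-0.1,12,0,0,0,0,0.1,-0.1,13.6,0,0,0,0,0.1,-0.1,13.6,0,0,0,0,0.1,-0.1,13.6,0,0,0,255,0.1,-0.1,13.6,0,0,0,255,0.1,-0.1,13.6,0,0,0,255],
)

```text
time_s: 11.83
tool_pos: [0.4436, -0.0593, 0.0513]
orientation: [0.001, 0.707, 0.708, 0.001]
contact_force: [-0.4, -0.3, -0.1]
width: 0.824
finger_force: 0.0
```

Request:
jog_arm(
  series=[0,0,0,0,0,0,255,0,0,0,0,0,0,255,0,0,0,0,0,0,255,0,0,0,0,0,0,255,0,0,0,0,0,0,255],
)

```text
time_s: 12.25
tool_pos: [0.4427, -0.059, 0.0503]
orientation: [0.0, 0.706, 0.708, 0.0]
contact_force: [-1.0, 0.9, 7.3]
width: 0.509
finger_force: 30.0
```

```bash
python3 -c "
from h import *
go(.5917,.0945,.17,-.105)"
```

```text
shift [ 15.31  14.94 -11.96] rot [ 0.    -0.     0.107] | rows 5.9 0.9 | t 12.25 [ 0.4427 -0.059   0.0503] w 0.509 F 30.0 [-1.   0.9  7.3]
```

Request:
jog_arm(
  series=[0,0,-4,0,0,0,255,0,0,-8,0,0,0,255,0,0,-12,0,0,0,255,3,3,-12,0,0,0.1,255,5,5,-12,0,0,0.1,255,7,7,-12,0,0,0.1,255,7,7,-12,0,0,0.1,255,7,7,-12,0,0,0.1,255],
)

```text
time_s: 12.92
tool_pos: [0.5126, 0.012, 0.1696]
orientation: [0.0, 0.74, 0.672, -0.0]
contact_force: [0.6, -0.1, -2.1]
width: 0.51
finger_force: 30.0
```

```bash
cat > chk3.py <<'E'
from h import *
t=sensors.state()['tool_pos']
s=snap('wrist'); save(s,'w6.png'); P=cloud(s); Z=P[...,2]; f=s["frame"].astype(int)
r=(f[...,0]>f[...,1]*3+20)&(f[...,0]>f[...,2]*3+20)
m=r&(Z>t[2]+.005)&(Z<t[2]+.035); q=P[m][:,:2]; print('red',t,cv2.minEnclosingCircle(q.astype(np.float32)),m.sum())
g=(f[...,1]>f[...,0]+50)&(f[...,1]>f[...,2]+50)&(abs(Z-.012)<.008)
q=P[g][:,:2]; print('y min',q[:,1].min())
for y0 in np.arange(.05,.18,.02):
    x=q[abs(q[:,1]-y0)<.004][:,0]; print(round(y0,2),len(x),np.percentile(x,[.5,99.5]).round(4) if len(x)>30 else '')
go(.5917,.0945,.17,-.105)
E
python3 chk3.py
```

```text
red [0.51262014 0.01197283 0.16962074] ((0.5122559070587158, 0.01173712220042944), 0.024687591940164566) 5351
y min 0.029473252848465317
0.05 1167 [0.5267 0.644 ]
0.07 1238 [0.5285 0.6465]
0.09 1301 [0.5311 0.6485]
0.11 1373 [0.5329 0.6506]
0.13 1436 [0.5355 0.6528]
0.15 1523 [0.5372 0.6546]
0.17 419 [0.5394 0.5802]
shift [ 9.09  7.12 -0.05] rot [-0.001  0.001  0.007] | rows 2.8 0.1 | t 12.97 [0.512  0.011  0.1696] w 0.505 F 30.0 [-0.1 -0.9 -2.5]
```

View pics/w6.png

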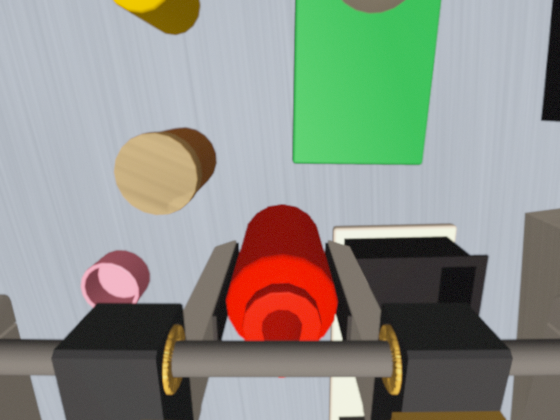

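The wrist view shows the red bottle held upright at (282,290), with the near end of the green board at (355,160) ahead. Edge fits put the midline at x≈0.590 there.

Request:
jog_arm(
  series=[3,2.4,0,0,0,0,255,6,4.8,0,0,0,0,255,9.1,7.1,0,0,0,0,255,9.1,7.1,3,0,0,0,255,9.1,7.1,6,0,0,0,255,9.1,7.1,9,0,0,0,255,9.1,7.1,9,0,0,0,255,9.1,7.1,9,0,0,0,255],
)

```text
time_s: 13.63
tool_pos: [0.5911, 0.0934, 0.0797]
orientation: [-0.0, 0.741, 0.671, -0.001]
contact_force: [0.8, -0.0, -1.8]
width: 0.508
finger_force: 30.0
```

```bash
python3 -c "
from h import *
go(.591,.0945,.0635,-.105)"
```

```text
shift [ 0.12 -0.02  1.62] rot [-0.002  0.002  0.005] | rows 0.4 0.0 | t 13.63 [0.5911 0.0934 0.0797] w 0.508 F 30.0 [ 0.8 -0.  -1.8]
```

Request:
jog_arm(
  series=[0.1,0,0.8,0,0,0,255,0.1,0,1.5,0,0,0,255,0.1,0,1.5,0,0,0,255,0.1,0,1.5,0,0,0,255],
)

```text
time_s: 13.97
tool_pos: [0.5922, 0.0957, 0.0655]
orientation: [0.0, 0.741, 0.672, 0.0]
contact_force: [-0.2, 0.7, -2.6]
width: 0.507
finger_force: 30.0
```

Request:
jog_arm(
  series=[0,0,0.1,0,0,0,255,0,0,0.1,0,0,0,255,0,0,0.1,0,0,0,255],
)

```text
time_s: 14.22
tool_pos: [0.5922, 0.0957, 0.0643]
orientation: [0.0, 0.741, 0.672, 0.0]
contact_force: [-0.5, -0.6, -2.3]
width: 0.504
finger_force: 30.0
```

Request:
jog_arm(
  series=[-0.1,-0.1,0.1,0,0,0,255,-0.1,-0.1,0.2,0,0,0,255,-0.1,-0.1,0.2,0,0,0,255,-0.1,-0.1,0.2,0,0,0,255],
)

```text
time_s: 14.55
tool_pos: [0.5909, 0.0946, 0.0623]
orientation: [-0.0, 0.741, 0.672, -0.0]
contact_force: [-1.8, -0.0, 6.2]
width: 0.511
finger_force: 30.0
```

Request:
jog_arm(
  series=[0,0,0,0,0,0,0,0,0,0,0,0,0,0,0,0,0,0,0,0,0,0,0,0,0,0,0,0,0,0,-3,0,0,0,0,0,0,-7,0,0,0,0,0,0,-11,0,0,0,0,0,0,-13,0,0,0,0],
)

```text
time_s: 15.22
tool_pos: [0.5921, 0.0945, 0.1963]
orientation: [0.001, 0.741, 0.671, 0.002]
contact_force: [0.3, 0.1, 0.4]
width: 0.995
finger_force: 0.0
```

```bash
python3 -c "
from h import *
go(.384,.297,.19,0)"
```

```text
shift [ 18.11 -22.71   0.56] rot [ 0.004 -0.001 -0.099] | rows 7.0 0.8 | t 15.22 [0.5921 0.0945 0.1963] w 0.995 F 0.0 [0.3 0.1 0.4]
```

Request:
jog_arm(
  series=[18.1,-22.7,0.5,0,0,-0.1,0,18.1,-22.7,0.5,0,0,-0.1,0,18.1,-22.7,0.5,0,0,-0.1,0,18.1,-22.7,0.5,0,0,-0.1,0,18.1,-22.7,0.5,0,0,-0.1,0,18.1,-22.7,0.5,0,0,-0.1,0,18.1,-22.7,0.5,0,0,-0.1,0,18.1,-22.7,0.5,0,0,-0.1,0],
)

```text
time_s: 15.88
tool_pos: [0.3774, 0.3025, 0.1867]
orientation: [-0.001, 0.703, 0.711, -0.0]
contact_force: [0.5, 1.1, 0.5]
width: 0.997
finger_force: 0.0
```

```bash
cat > chk4.py <<'E'
from h import *
s=snap('wrist'); P=cloud(s); Z=P[...,2]
m=(np.hypot(P[...,0]-.384,P[...,1]-.297)<.045)&(Z>.075)&(Z<.1); q=P[m][:,:2]; print('shaker',cv2.minEnclosingCircle(q.astype(np.float32)),m.sum())
s=snap('top'); save(s,'top3.png'); P=cloud(s); Z=P[...,2]; f=s["frame"].astype(int)
r=(f[...,0]>f[...,1]*3+20)&(f[...,0]>f[...,2]*3+20)
m=r&(Z>.07)&(abs(P[...,0]-.59)<.06); print('red',cv2.minEnclosingCircle(P[m][:,:2].astype(np.float32)),m.sum())
m=(np.hypot(P[...,0]-.608,P[...,1]+.189)<.04)&(Z>.08)&(Z<.1);print('dip',m.sum(), cv2.minEnclosingCircle(P[m][:,:2].astype(np.float32)))
m=(np.hypot(P[...,0]-.608,P[...,1]+.189)<.05)&(Z>.045)&(Z<.1)&(f[...,2]>f[...,0]+40);print('lid',m.sum(), cv2.minEnclosingCircle(P[m][:,:2].astype(np.float32)))
go(.384,.297,.05,0)
E
python3 chk4.py
```

```text
shaker ((0.3840183615684509, 0.29970258474349976), 0.028028300032019615) 3716
red ((0.5903778672218323, 0.09282238781452179), 0.02300878055393696) 308
dip 261 ((0.6080619692802429, -0.18903200328350067), 0.028963502496480942)
lid 146 ((0.6075114011764526, -0.18847684562206268), 0.03181857243180275)
shift [-0.14  0.22 13.71] rot [-0.    -0.     0.005] | rows 3.3 0.0 | t 15.98 [0.3818 0.2983 0.1871] w 0.999 F 0.0 [ 0.1 -0.8 -0.3]
```

View pics/top3.png

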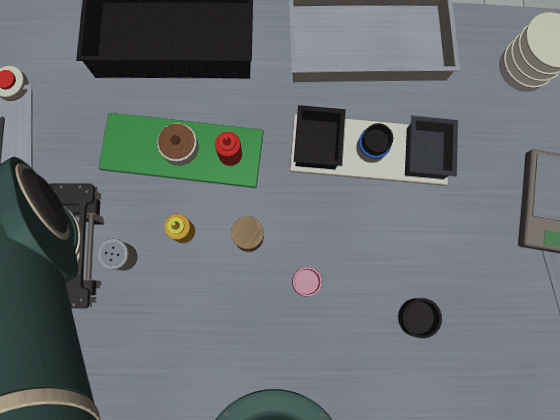

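The top view shows the tub with the cup on it at (376,141) between the pans. The red bottle is at (228,147) on the green board, right of the pot. The shaker is at (113,254), and nothing else has moved.

Request:
jog_arm(
  series=[-0.1,0.2,4,0,0,0,0,-0.1,0.2,8,0,0,0,0,-0.1,0.2,12,0,0,0,0,-0.1,0.2,14.2,0,0,0,0,-0.1,0.2,14.2,0,0,0,0,-0.1,0.2,14.2,0,0,0,255,-0.1,0.2,14.2,0,0,0,255,-0.1,0.2,14.2,0,0,0,255],
)

```text
time_s: 16.65
tool_pos: [0.3859, 0.2966, 0.0467]
orientation: [-0.0, 0.707, 0.708, 0.001]
contact_force: [-0.6, 0.6, 0.6]
width: 0.823
finger_force: 0.0
```

Request:
jog_arm(
  series=[0,0,0,0,0,0,255,0,0,0,0,0,0,255,0,0,0,0,0,0,255,0,0,0,0,0,0,255,0,0,0,0,0,0,255],
)

```text
time_s: 17.07
tool_pos: [0.3849, 0.2965, 0.0455]
orientation: [-0.0, 0.706, 0.708, 0.0]
contact_force: [-2.8, -0.6, 9.2]
width: 0.59
finger_force: 30.0
```

```bash
python3 -c "
from h import *
go(.612,.2915,.17,-.105)"
```

```text
shift [ -0.54  22.71 -12.44] rot [ 0.    -0.001  0.107] | rows 6.2 0.9 | t 17.07 [0.3849 0.2965 0.0455] w 0.59 F 30.0 [-2.8 -0.6  9.2]
```

Request:
jog_arm(
  series=[0,0,-4,0,0,0,255,0,0,-8,0,0,0,255,0,0,-12,0,0,0,255,0,4,-12,0,0,0.1,255,0,8,-12,0,0,0.1,255,0,11,-12,0,0,0.1,255,0,11,-12,0,0,0.1,255,0,11,-12,0,0,0.1,255],
)

```text
time_s: 17.73
tool_pos: [0.4956, 0.2956, 0.1645]
orientation: [0.0, 0.741, 0.671, -0.0]
contact_force: [-0.6, 0.5, -1.3]
width: 0.587
finger_force: 30.0
```

```bash
cat > chk5.py <<'E'
from h import *
t=sensors.state()['tool_pos']
s=snap('wrist'); save(s,'w7.png'); P=cloud(s); Z=P[...,2]; f=s["frame"].astype(int)
m=(np.hypot(P[...,0]-t[0],P[...,1]-t[1])<.04)&(Z>t[2]+.03)&(Z<t[2]+.055); q=P[m][:,:2]; print('shaker',t,cv2.minEnclosingCircle(q.astype(np.float32)),m.sum(),np.median(Z[m]))
g=(f[...,1]>f[...,0]+50)&(f[...,1]>f[...,2]+50)&(abs(Z-.012)<.008)
q=P[g][:,:2]; print('y max',q[:,1].max())
for y0 in np.arange(.25,.36,.02):
    x=q[abs(q[:,1]-y0)<.004][:,0]; print(round(y0,2),len(x),np.percentile(x,[.5,99.5]).round(4) if len(x)>30 else '')
go(.612,.2915,.17,-.105)
E
python3 chk5.py
```

```text
shaker [0.49559754 0.29555128 0.16454941] ((0.49654263257980347, 0.30513161420822144), 0.03891735523939133) 14779 0.20527397093346525
y max 0.3585000534270961
0.25 978 [0.5474 0.665 ]
0.27 1035 [0.5494 0.6669]
0.29 1093 [0.5516 0.6686]
0.31 1147 [0.5536 0.6713]
0.33 1208 [0.5559 0.673 ]
0.35 906 [0.558  0.6703]
shift [ 0.72 11.74 -0.56] rot [-0.001  0.001  0.006] | rows 2.8 0.1 | t 17.78 [0.4944 0.2959 0.1645] w 0.588 F 30.0 [-0.5  0.3 -1.9]
```

View pics/w7.png

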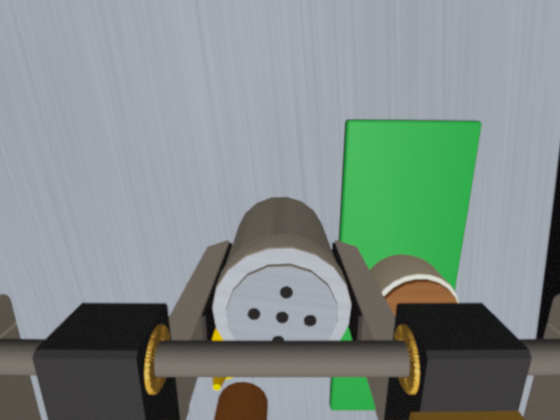

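The wrist view shows the shaker held upright at (282,290), with the free end of the green board ahead at (405,190). Its midline at y=0.29 is x≈0.610.

Request:
jog_arm(
  series=[0.7,4,0,0,0,0,255,0.7,8,0,0,0,0,255,0.7,11.6,0,0,0,0,255,0.7,11.6,3,0,0,0,255,0.7,11.6,6,0,0,0,255,0.7,11.6,9,0,0,0,255,0.7,11.6,9,0,0,0,255,0.7,11.6,9,0,0,0,255],
)

```text
time_s: 18.45
tool_pos: [0.6095, 0.2921, 0.0746]
orientation: [-0.0, 0.741, 0.672, -0.001]
contact_force: [-0.0, 0.6, 0.1]
width: 0.589
finger_force: 30.0
```

```bash
python3 -c "
from h import *
go(.611,.2915,.0595,-.105)"
```

```text
shift [-0.04  0.16  1.51] rot [-0.002  0.002  0.008] | rows 0.4 0.1 | t 18.45 [0.6095 0.2921 0.0746] w 0.589 F 30.0 [-0.   0.6  0.1]
```

Request:
jog_arm(
  series=[0,0,0.8,0,0,0,255,0,0,1.4,0,0,0,255,0,0,1.4,0,0,0,255,0,0,1.4,0,0,0,255,0,0,1.4,0,0,0,255],
)

```text
time_s: 18.87
tool_pos: [0.6111, 0.2921, 0.0617]
orientation: [0.0, 0.741, 0.672, 0.0]
contact_force: [-0.0, -0.0, -0.2]
width: 0.592
finger_force: 30.0
```

Request:
jog_arm(
  series=[0,0,0.1,0,0,0,255,0,0,0.2,0,0,0,255,0,0,0.2,0,0,0,255,0,0,0.2,0,0,0,255],
)

```text
time_s: 19.2
tool_pos: [0.6109, 0.292, 0.059]
orientation: [0.0, 0.741, 0.672, -0.0]
contact_force: [-0.3, 0.0, -1.2]
width: 0.593
finger_force: 30.0
```

Request:
jog_arm(
  series=[0,0,0.1,0,0,0,255,0,0,0.2,0,0,0,255,0,0,0.2,0,0,0,255,0,0,0.2,0,0,0,255],
)

```text
time_s: 19.53
tool_pos: [0.6111, 0.2921, 0.0576]
orientation: [-0.0, 0.741, 0.672, 0.0]
contact_force: [-4.0, -0.6, 7.9]
width: 0.592
finger_force: 30.0
```

Request:
jog_arm(
  series=[0,0,0,0,0,0,0,0,0,0,0,0,0,0,0,0,0,0,0,0,0,0,0,0,0,0,0,0,0,0,-3,0,0,0,0,0,0,-7,0,0,0,0,0,0,-11,0,0,0,0,0,0,-14,0,0,0,0],
)

```text
time_s: 20.2
tool_pos: [0.6114, 0.2918, 0.2002]
orientation: [0.0, 0.741, 0.671, 0.001]
contact_force: [-0.2, -0.5, -0.5]
width: 0.999
finger_force: 0.0
```

Request:
jog_arm(
  series=[15,-12,0,0,0,0,0,15,-12,0,0,0,0,0,15,-12,0,0,0,0,0,15,-12,0,0,0,0,0,15,-12,0,0,0,0,0,15,-12,0,0,0,0,0,15,-12,0,0,0,0,0],
)

```text
time_s: 20.78
tool_pos: [0.505, 0.4544, 0.1967]
orientation: [-0.0, 0.74, 0.673, -0.0]
contact_force: [1.0, -0.1, 0.6]
width: 0.999
finger_force: 0.0
```

```bash
cat >> chk4.py <<'E'
for n,c,lo,hi in(("shaker",(.611,.292),.085,.11),("yellow",(.4372,.1827),.05,.1),("jar",(.4279,.0534),.073,.1),("pink",(.3414,-.06),.02,.05),("big",(.2745,-.2757),.028,.06)):
    m=(np.hypot(P[...,0]-c[0],P[...,1]-c[1])<.045)&(Z>lo)&(Z<hi); print(n,m.sum(),cv2.minEnclosingCircle(P[m][:,:2].astype(np.float32)))
s=snap('scene'); save(s,'scene2.png')
E
sed -i 's/top3/top4/' chk4.py; python3 chk4.py
```

```text
shaker ((0.0, 0.0), 0.0) 0
red ((0.5912781953811646, 0.09293990582227707), 0.023392193019390106) 306
dip 265 ((0.6082960963249207, -0.1889691799879074), 0.029076695442199707)
lid 147 ((0.6084034442901611, -0.18874400854110718), 0.03166447952389717)
shift [-16.63 -10.7   14.7 ] rot [ 0.001  0.001 -0.099] | rows 5.9 0.8 | t 20.88 [0.5069 0.452  0.197 ] w 0.997 F 0.0 [-0.4 -0.1 -0.3]
shaker 690 ((0.6112325191497803, 0.2938438951969147), 0.02875283733010292)
yellow 547 ((0.4373169541358948, 0.1826820969581604), 0.02401668205857277)
jar 858 ((0.42807677388191223, 0.05316973105072975), 0.030204467475414276)
pink 203 ((0.34151092171669006, -0.05993487313389778), 0.027789905667304993)
big 467 ((0.2746568024158478, -0.2757699489593506), 0.03858744353055954)
```

View pics/scene2.png

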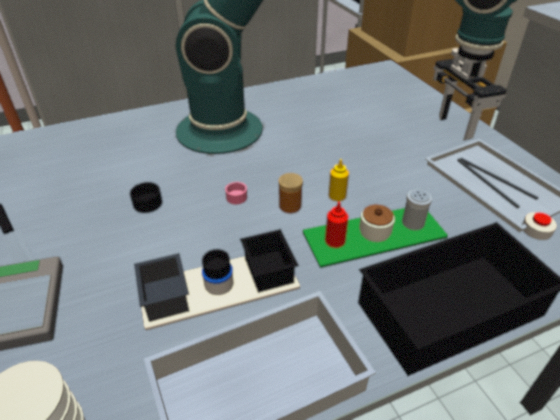

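The scene view shows everything upright: the tub and cup at (217,268) between the pans, the red bottle at (337,228) and the shaker at (417,210) either side of the pot. The bystanders haven't moved and the arm is clear.

```bash
python3 -c "
from bench import workorder
print(workorder.finish_job())"
```

```text
the job is handed in; nothing more can be done
None
```

I handed the job in at about 21 s of the 115 s allowed: the last images show the tub, dip cup, red bottle and shaker upright within a few millimetres of their targets, the yellow bottle and jar unmoved, and the arm clear; no verdict was returned.

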